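Take the toe rest off the shoemaker's lasting jack

TASK

The next boot is worked on the heel pin alone, so take the toe rest off the lasting jack: swing its clamping lever anticlockwise to slacken it, slide the rest along the T-slot and out at the open end, then lift it away and stand it upright on its foot inside the wooden fittings tray. Do not drag the rest along while it is still clamped, and leave the wooden last, the hammer and the tin of cement where they are.

Things in the scene. Friction and masses are not known exactly. Their poses are not given: they have to be found in the camera images.
- jack: The bench lasting jack, bolted down: a cast-iron bed 110 mm wide (x), 300 mm long (y), 46 mm high, with a bright machined top. Origin: centre of its underside. A T-slot runs along y down the middle of the top, from a closed end at y = +70 mm to its open end at y = -150 mm: neck 18 mm wide through lips 12 mm thick, below them a channel 31 mm wide, 14 mm high.
- slot_mouth (a point): The open end of the T-slot: the middle of the slot in the bed's end face, at the height of the bed's top (46 mm above the bench). Axes as the jack: the slot opens towards -y.
- heel_pin (a point): Top of the jack's heel pin, a fixed steel post up to 52 mm thick at its foot and 12 mm at the pin, at y = +115 mm on the bed; 148 mm above the bench.
- toe_rest_cradle (a point): The loose toe rest (about 0.8 kg): middle of its cradle, the steel block on top of its post, 56 mm in x (across the slot), 34 mm in y (along it), 18 mm high, with a rubber pad rising to 21 mm above this point. Hold it here, across the 34 mm. In the jack it is 141 mm above the bench, axes as the jack's, z up. The post below is 26 mm (x) by 22 mm (y).
- toe_rest_base (a point): Middle of the underside of the toe rest's base plate (56 x 100 x 16 mm, long in y) on the bed's top: 95 mm below the cradle point and 22 mm from it towards -y. Under it hangs its foot, a T-nut 28 mm (x) by 76 mm (y) by 9 mm, centred here; when slack the foot's underside is 22 mm below this point. The foot is clear of the slot once this point is 38 mm beyond the slot's mouth.
- clamp_lever (a joint): The toe rest's clamping lever, turning about an upright stud on the base plate, 28 mm from the base point towards -y. 0 = tight: it points along the rest's -x. It grows anticlockwise seen from above, to 1.9 rad; starts at 0 to 0.2. The clamp is slack beyond 1.1, freest from 1.5; at 1.57 the lever points along -y, to the slot's open end. It stays where it is left; turning it takes about 1 N at the tip.
- lever_tip (a point): Middle of the thick end of the black clamping lever, 72 mm from the stud's axis and 75 mm above the base plate's underside (121 mm above the bench in the jack). The arm is 11 mm thick, its end 15 mm; it slopes down towards the stud, 25 mm lower there. There is nothing within 65 mm below the tip.
- tray_in (a point): The wooden fittings tray, loose on the bench (0.9 kg): middle of its inner floor, 8 mm above the bench. Inside 184 mm (x) by 124 mm (y), walls 8 mm thick, rim 30 mm above the bench. Empty at the start.
- last_middle (a point): A bare wooden shoe last (265 mm long along x, 92 mm wide, 92 mm high) lying sole down on the bench; a bystander. This point is its middle, 45 mm up.
- hammer_grip (a point): A shoemaker's hammer lying on the bench, 280 mm long along x, 26 mm thick; a bystander. This point is on its handle, 56 mm from the middle towards the head.
- cement_tin_middle (a point): A round tin of cement, 84 mm in diameter, 95 mm high; a bystander. This point is its middle, 47 mm up.

How it is judged:
On the way, in this order (a step that is already met when the one before it is completed fails the run):
1. the clamping lever is swung to slack (value of joint clamp_lever above 1.1 rad), for 0.1 s.
2. the toe rest has slid out of the open end of the T-slot, still at the height of the slot (y of toe_rest_cradle in the frame of jack between -0.3 and -0.163 m and z of toe_rest_cradle in the frame of jack below 0.155 m and x of toe_rest_cradle in the frame of jack between -0.02 and 0.02 m), for 0.02 s.
At the end, for the whole second after the job is handed in: The toe rest stands upright (within 0.15 rad) on its foot on the floor of the wooden tray, its cradle over the inside of the tray (within 90 and 60 mm of the middle along its length and width) and 112 to 124 mm above the inner floor, let go and at rest (x of toe_rest_cradle in the frame of tray_in between -0.09 and 0.09 m and y of toe_rest_cradle in the frame of tray_in between -0.06 and 0.06 m and z of toe_rest_cradle in the frame of tray_in between 0.112 and 0.124 m and angle between toe_rest_cradle's own z axis and vertical below 0.15 rad); the robot touches nothing.
It fails at once if the toe rest is dragged more than 8 mm along the slot while its clamping lever is still tight (value of joint clamp_lever below 0.5 rad and distance of toe_rest_base from where it was at the start of the episode above 0.008 m and y of toe_rest_cradle in the frame of jack above -0.163 m and x of toe_rest_cradle in the frame of jack between -0.02 and 0.02 m and z of toe_rest_cradle in the frame of jack below 0.155 m).
It fails at once if the last is moved more than 25 mm (distance of last_middle from where it was at the start of the episode above 0.025 m).
It fails at once if the hammer is moved more than 25 mm (distance of hammer_grip from where it was at the start of the episode above 0.025 m).
It fails at once if the tin of cement is moved more than 25 mm (distance of cement_tin_middle from where it was at the start of the episode above 0.025 m).
It also fails if it takes over 64 s, if anything falls off the work surface, if the arm or the gripper's body presses on something with over 40 N, if the wrist force passes 120 N, or if a joint passes its speed limit or range.

ROBOT

A 6-joint arm with a two-finger parallel gripper is mounted at the origin on the work surface. World frame = base frame: x ahead of the robot, y to its left, z up, the work surface at z = 0. Lengths are in m, angles in rad, forces in N, time in s.
With the tool pointing down it reaches from about 0.3 to 0.75 m from the base axis. Payload 8.5 kg.
Tool frame: the origin (TCP) lies at the very end of the fingers, on their centre line; the grasp point (between the pads) lies 19 mm behind it; z points along the fingers, y is the line along which they close (so a half turn about z gives the same grasp; the last joint's range is limited). The gripper opens to 85 mm and grips with 20 to 120 N. Pads are 22 mm wide; open, the fingers measure 114 mm over their backs; the gripper's body (76 mm by 85 mm) begins 54 mm behind the grasp point. The pads swing forward as they close: fully open they stand 13 mm farther back than shut.
Start: joints at [0.991, 0.381, 1.297, -0, 1.464, -0.215], TCP at [0.196, 0.514, 0.231] pointing down, gripper open.
Joint ranges: [-3.11, 3.11], [-0.89, 2.33], [0.22, 2.48], [-1.42, 4.56], [0.17, 2.85], [-2.88, 2.88]. Speed limits (rad/s): [2.39, 2.39, 3.14, 3.14, 3.14, 3.14].

INTERFACE

Orientations are given as a rotation vector (axis times angle).
In Python, from bench import arm, cams gives the robot as it stands.
- The arm moves only by the tool arm_command, never from a script. Its argument "deltas" is one flat list of numbers, 4 for each row, row after row: the shift along the world's x, y, z in m, then the turn about the world's z in degrees. In form: [dx, dy, dz, turn, dx, dy, dz, turn, ...]. A call has 1 to 20 rows; each row shifts and turns the commanded pose from where the row before left it; what a row does not reach is not made up. A row lasts 1/10 s, in which the tool goes at most 50 mm and 8.59 degrees, less where a joint would pass 70% of its speed; a pose out of reach is approached as far as the arm can. A call with a gripper value outside its range is refused whole. "grip" is the finger opening in m, from 0 to 0.0854, set as the call begins (left out, the last holds). The fingers move at their own pace and stop on an object; "newtons" is the grip in N (left out, the last holds). Time passes only in rows, so rows that do not move let the fingers close. It gives the time, the measured TCP pose, the force, the opening and the grip force at its end, in the units of the state.
- arm.observe(): the state, without advancing time (a new reading comes with each control period).
- cams.camera(name): name is "scene" or "top"; returns the picture (384x512x3 uint8, red, green, blue); there is no depth.
- cams.calibration(name): a dict with "mtx" (3x3 intrinsics, pixels), "k1" (the pictures are not rectified: a ray, as slopes to the right and down, at radius r is drawn at 1 + k1 r^2 times it, then the intrinsics apply), "T" (4x4, takes a point from camera to world coordinates). Camera axes: x right, y up, looking along -z (the intrinsics and any distortion apply to the point x, -y, -z); pixel columns grow to the right and rows downward; lengths in m; the calibration is good to about 2 mm. A picture is of the moment at which its call begins. calibration takes no time and is no camera call.
- arm.sign_off(): hands the job in; it is judged then, once.
The state is a dict: "time_s": time; "joint_positions": joint angles; "joint_velocities": joint speeds; "tau": joint torques, N m; "ee_pos": TCP position; "tcp_rot": TCP orientation; "wrist_force": force on the tool from outside, world axes, zero at the start; "torque": the same for the moment, N m; "width": finger opening in m; "grasp_force": force on a finger pad.
Only numpy, scipy, OpenCV 4.12 (cv2) and the standard library are available. Lean on these libraries where they do the work, as an engineer would, in place of code of your own. Each camera call takes 0.05 s, during which the arm holds its last target. There are 200 camera calls.

## Working session

There is one attempt and no reset: what is moved stays moved. The work goes in short steps, Python scripts to look and compute and a tool call to move; the robot and the scene stay as the last step left them, time stands still between calls to the robot, and variables do not carry over. Pictures are saved under pics/ and viewed, at most 10 in all, crops included, and the job is handed in when it is done.

Besides the shell and the picture viewer there is one more tool, called after ">>>" by a JSON object that holds its "api" and its "payload". arm_command: Moves the arm, as the interface text tells. Its arguments: {"type":"object","properties":{"deltas":{"type":"array","items":{"type":"number"}},"grip":{"type":"number"},"newtons":{"type":"number"}},"required":["deltas"]}

```bash
mkdir -p pics; cat > h.py <<'E'
import numpy as np, cv2
from bench import arm, cams
def snap(n,f):
    im=cams.camera(n); cv2.imwrite('pics/'+f,cv2.cvtColor(im,cv2.COLOR_RGB2BGR)); return im
def ray(n,u,v):
    c=cams.calibration(n);M=np.array(c['mtx']);T=np.array(c['T'])
    p=cv2.undistortPoints(np.array([[[u,v]]],float),M,np.array([c['k1'],0,0,0,0.]) )[0,0]
    return T[:3,3],T[:3,:3]@np.array([p[0],-p[1],-1])
def at(n,u,v,z):
    o,d=ray(n,u,v); return o+d*(z-o[2])/d[2]
def proj(n,P):
    c=cams.calibration(n);M=np.array(c['mtx']);T=np.array(c['T'])
    q=T[:3,:3].T@(np.array(P,float)-T[:3,3]); q=q/-q[2]
    x,y=q[0],-q[1];s=1+c['k1']*(x*x+y*y)
    return (M@[x*s,y*s,1])[:2]
E
python3 - <<'E'
from h import *
a=snap('top','t0.png');b=snap('scene','s0.png')
def up(x):return cv2.cvtColor(cv2.resize(x,(800,600),interpolation=cv2.INTER_CUBIC),cv2.COLOR_RGB2BGR)
cv2.imwrite('pics/t0b.png',up(a));cv2.imwrite('pics/s0b.png',up(b))
for n in('top','scene'):
    c=cams.calibration(n);print(n,np.round(c['T'],3).tolist(),np.round(c['mtx'],1).tolist(),c['k1'])
E
```

```text
top [[0.009, 0.99, -0.14, 0.469], [-1.0, 0.008, -0.002, 0.007], [-0.001, 0.14, 0.99, 1.268], [0.0, 0.0, 0.0, 1.0]] [[347.8, 0.0, 263.1], [0.0, 347.8, 193.3], [0.0, 0.0, 1.0]] -0.03314117976807952
scene [[0.331, -0.703, 0.629, 1.23], [0.944, 0.251, -0.216, -0.182], [-0.006, 0.665, 0.747, 0.791], [0.0, 0.0, 0.0, 1.0]] [[352.2, 0.0, 254.5], [0.0, 352.2, 191.7], [0.0, 0.0, 1.0]] 0.02667862858602127
```

View pics/t0b.png

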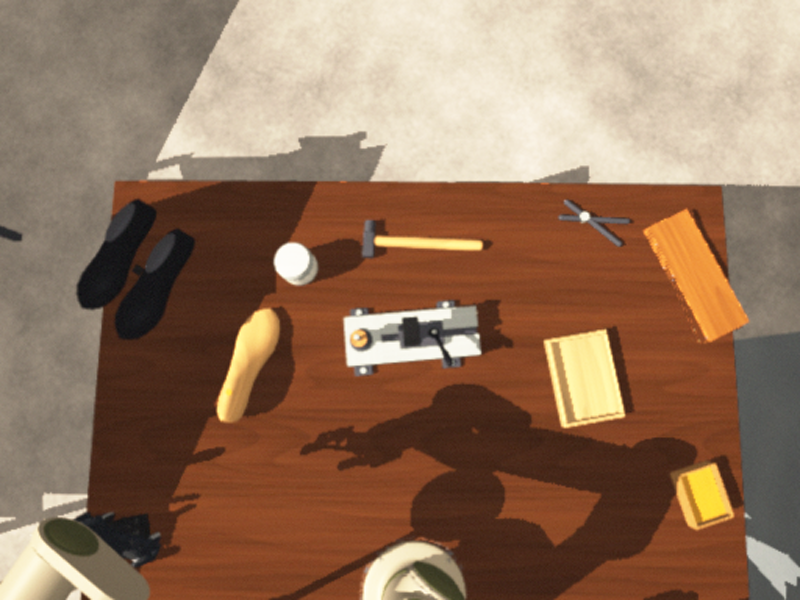

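View pics/s0b.png

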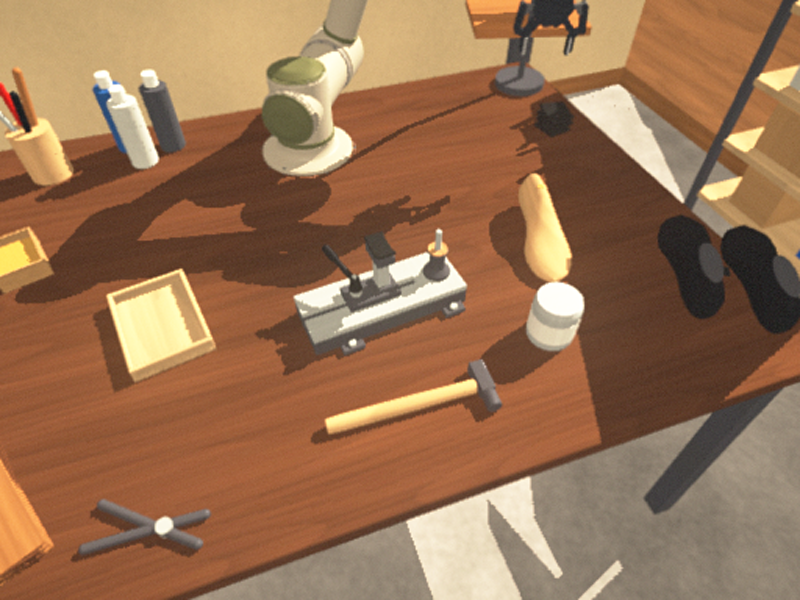

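The top view shows the jack at about (412,335), heel pin on the left and open end on the right (world −y). The lever points towards the robot at (455,362), and the tray is at (585,378). The hammer, tin and last are all clear of the path. Next I'll enlarge crops of the jack and tray.

```bash
python3 - <<'E'
from h import *
a=cv2.imread('pics/t0.png');b=cv2.imread('pics/s0.png')
# top: x 210..410, y 185..285 -> x4 ; scene x 180..310,y140..230
cv2.imwrite('pics/ta.png',cv2.resize(a[180:280,210:410],None,fx=4,fy=4,interpolation=cv2.INTER_CUBIC))
cv2.imwrite('pics/sa.png',cv2.resize(b[140:235,60:310],None,fx=3.2,fy=3.2,interpolation=cv2.INTER_CUBIC))
E
```

```text
(no output)
```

View pics/ta.png

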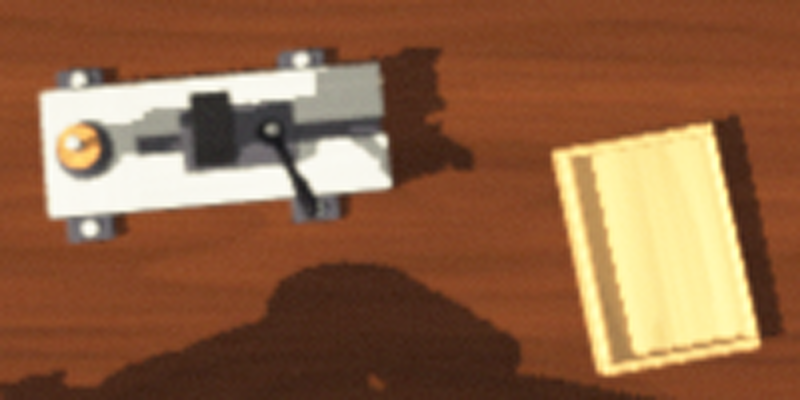

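View pics/sa.png

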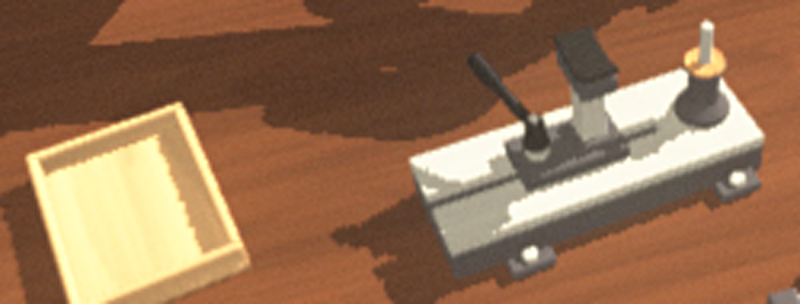

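```bash
python3 - <<'E'
from h import *
f=lambda u,v,z:at('top',210+u/4-.4,180+v/4-.4,z)
B=np.array([f(*p,.046) for p in[(40,92),(382,62),(392,187),(48,217)]]);print(B.round(4).tolist(),B.mean(0))
print([np.linalg.norm(B[i]-B[i-1]).round(3) for i in range(4)])
d=B[0]+B[3]-B[1]-B[2]; yaw=np.arctan2(-d[0],d[1]);print('yaw',np.degrees(yaw))
R=lambda t:np.array([[np.cos(t),-np.sin(t)],[np.sin(t),np.cos(t)]])
c=B.mean(0)[:2]
loc=lambda p:(R(yaw).T@(p[:2]-c)).round(4)
C=np.array([f(*p,.162) for p in[(190,94),(228,92),(236,163),(196,168)]]).mean(0)
tip=f(310,207,.123);st=f(271,130,.10);hp=f(77,142,.148)
g=lambda u,v,z:at('scene',60+u/3.2-.35,140+v/3.2-.35,z)
C2=np.array([g(*p,.162) for p in[(556,40),(597,30),(618,72),(578,82)]]).mean(0);tip2=g(480,63,.123);st2=g(538,150,.095)
for n,p in dict(C=C,C2=C2,tip=tip,tip2=tip2,st=st,st2=st2,hp=hp,hp2=g(707,24,.148)).items():print(n,p.round(4),loc(p))
S=np.array([g(*p,.046) for p in[(411,158),(456,240)]]);print('openend scene',[loc(s) for s in S])
T=np.array([f(*p,.03) for p in[(553,152),(713,122),(760,345),(603,375)]]);print(T.round(4).tolist(),T.mean(0),[np.linalg.norm(T[i]-T[i-1]).round(3) for i in range(4)])
d=T[0]+T[1]-T[2]-T[3];print('tray long axis deg',np.degrees(np.arctan2(d[1],d[0])))
S=np.array([g(*p,.03) for p in[(28,157),(180,104),(247,264)]]);print(S.round(4).tolist(),(S[0]+S[2])/2)
s=arm.observe();print(s['ee_pos'],s['tcp_rot'],s['time_s'])
import scipy.spatial.transform as t;print(t.Rotation.from_rotvec(s['tcp_rot']).as_matrix().round(3))
E
```

```text
[[0.6073, 0.1632, 0.046], [0.6366, -0.1395, 0.046], [0.5262, -0.1474, 0.046], [0.4975, 0.1534, 0.046]] [0.56687991 0.00746592 0.046     ]
[np.float64(0.11), np.float64(0.304), np.float64(0.111), np.float64(0.302)]
yaw 5.494729518709324
C [0.5656 0.01   0.162 ] [-0.001   0.0027]
C2 [0.5746 0.0117 0.162 ] [0.008  0.0034]
tip [ 0.5057 -0.0703  0.123 ] [-0.0684 -0.0715]
tip2 [ 0.5116 -0.0665  0.123 ] [-0.0621 -0.0683]
st [ 0.5707 -0.039   0.1   ] [-0.0007 -0.0467]
st2 [ 0.6014 -0.0426  0.095 ] [ 0.0295 -0.0531]
hp [0.5554 0.1193 0.148 ] [-0.0007  0.1124]
hp2 [0.5569 0.1255 0.148 ] [0.0014 0.1184]
openend scene [array([-0.0527, -0.1453]), array([ 0.0523, -0.1395])]
[[0.5591, -0.2934, 0.03], [0.587, -0.4382, 0.03], [0.3907, -0.4722, 0.03], [0.3643, -0.3328, 0.03]] [ 0.475273   -0.38414458  0.03      ] [np.float64(0.199), np.float64(0.147), np.float64(0.199), np.float64(0.142)]
tray long axis deg 10.629315699848851
[[0.3952, -0.4681, 0.03], [0.3713, -0.3331, 0.03], [0.5853, -0.2964, 0.03]] [ 0.49026156 -0.38225133  0.03      ]
[0.19605687 0.51359324 0.2307609 ] [-5.69673614e-01 -3.08896762e+00  1.97001337e-03] 0.1
[[-0.934  0.357 -0.001]
 [ 0.357  0.934 -0.001]
 [ 0.    -0.001 -1.   ]]
```

>>> {"api": "arm_command", "payload": {"deltas": [0.02,-0.034,0,1.65,0.02,-0.034,0,1.65,0.02,-0.034,0,1.65,0.02,-0.034,0,1.65,0.02,-0.034,0,1.65,0.02,-0.034,0,1.65,0.02,-0.034,0,1.65,0.02,-0.034,0,1.65,0.02,-0.034,0,1.65,0.02,-0.034,0,1.65,0.02,-0.034,0,1.65,0.02,-0.034,0,1.65,0.02,-0.034,0,1.65,0.02,-0.034,0,1.65,0.02,-0.034,0,1.65,0.008,-0.034,0,1.65,0,0,0,0,0,0,0,0], "grip": 0}}

```text
time_s: 1.9
ee_pos: [0.504, -0.0305, 0.2309]
tcp_rot: [0.148, -3.137, -0.001]
wrist_force: [0.5, -0.8, 1.0]
width: 0.0003
grasp_force: 0.0
```

```bash
python3 - <<'E'
from h import *
import scipy.spatial.transform as t
s=arm.observe();M=t.Rotation.from_rotvec(s['tcp_rot']).as_matrix();print(s['ee_pos'],np.degrees(np.arctan2(M[1,1],M[0,1])),s['joint_positions'],s['wrist_force'])
b=snap('scene','s1.png')
cv2.imwrite('pics/s1c.png',cv2.resize(cv2.cvtColor(b[80:240,160:320],4),None,fx=3.7,fy=3.7,interpolation=cv2.INTER_CUBIC))
E
```

```text
[ 0.5040033  -0.03053364  0.23087108] 95.40296332662503 [-2.95480390e-01  3.02456092e-01  1.41889131e+00  2.16398314e-04
  1.42146860e+00 -1.96060889e+00] [ 0.53750916 -0.76917817  1.0479568 ]
```

View pics/s1c.png

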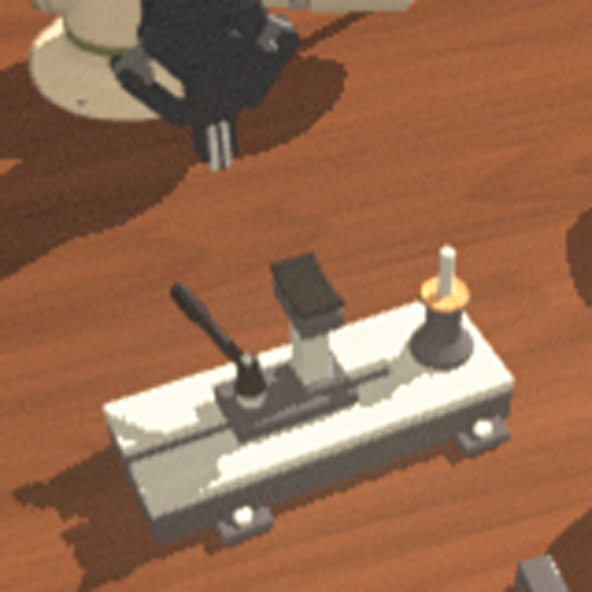

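The picture shows the fingertips at (220,165), above the gap between the lever tip (180,290) and the cradle (305,290). Now I'll work out the sweep.

```bash
python3 - <<'E'
import numpy as np
c=np.array([.567,.0075]);t=np.radians(5.5);R=np.array([[np.cos(t),-np.sin(t)],[np.sin(t),np.cos(t)]])
P=[np.array([.504,-.0305])]
for f in np.linspace(.0,1.75,17):
    u=np.array([-np.cos(f),-np.sin(f)]);h=np.array([np.sin(f),-np.cos(f)])
    P.append(c+R@(np.array([0,-.0465])+.062*u-.016*h))
print(np.array(P).round(3).tolist());print(np.diff(P,axis=0).round(4).tolist())
E
```

```text
[[0.504, -0.03], [0.508, -0.029], [0.507, -0.036], [0.508, -0.043], [0.508, -0.05], [0.51, -0.057], [0.512, -0.063], [0.515, -0.069], [0.519, -0.075], [0.523, -0.081], [0.528, -0.086], [0.534, -0.09], [0.539, -0.094], [0.546, -0.097], [0.552, -0.1], [0.559, -0.102], [0.566, -0.103], [0.573, -0.103]]
[[0.0042, 0.0017], [-0.0007, -0.007], [0.0001, -0.007], [0.0008, -0.007], [0.0016, -0.0068], [0.0023, -0.0066], [0.003, -0.0063], [0.0037, -0.006], [0.0043, -0.0055], [0.0049, -0.005], [0.0054, -0.0044], [0.0059, -0.0038], [0.0062, -0.0032], [0.0066, -0.0025], [0.0068, -0.0017], [0.0069, -0.001], [0.007, -0.0002]]
```

>>> {"api": "arm_command", "payload": {"deltas": [0,0,-0.021,0,0,0,-0.021,0,0,0,-0.021,0,0,0,-0.021,0,0,0,-0.021,0,0,0,-0.021,0,0,0,0,0,0,0,0,0]}}

```text
time_s: 2.75
ee_pos: [0.5042, -0.0295, 0.1059]
tcp_rot: [-0.152, 3.138, -0.0]
wrist_force: [0.2, 0.2, 0.6]
width: 0.0001
grasp_force: 0.0
```

>>> {"api": "arm_command", "payload": {"deltas": [0.004,0.002,0,0,-0.001,-0.007,0,0,0,-0.007,0,0,0.001,-0.007,0,0,0.0015,-0.007,0,0,0.0025,-0.0066,0,0,0.003,-0.0063,0,0,0.0037,-0.006,0,0,0.0043,-0.0055,0,0,0.0049,-0.005,0,0,0.0054,-0.0044,0,0,0.0059,-0.0038,0,0,0.0062,-0.0032,0,0,0.0066,-0.0025,0,0,0.0068,-0.0017,0,0,0.0069,-0.001,0,0,0.005,0,0,0,0,0,0,0]}}

```text
time_s: 4.55
ee_pos: [0.5717, -0.1023, 0.1053]
tcp_rot: [-0.151, 3.137, -0.001]
wrist_force: [-0.0, -0.8, 0.8]
width: -0.0002
grasp_force: 0.0
```

```bash
python3 - <<'E'
from h import *
b=snap('scene','s2.png')
cv2.imwrite('pics/s2c.png',cv2.resize(cv2.cvtColor(b[100:240,160:320],4),None,fx=3.7,fy=3.7,interpolation=cv2.INTER_CUBIC))
E
```

```text
(no output)
```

View pics/s2c.png

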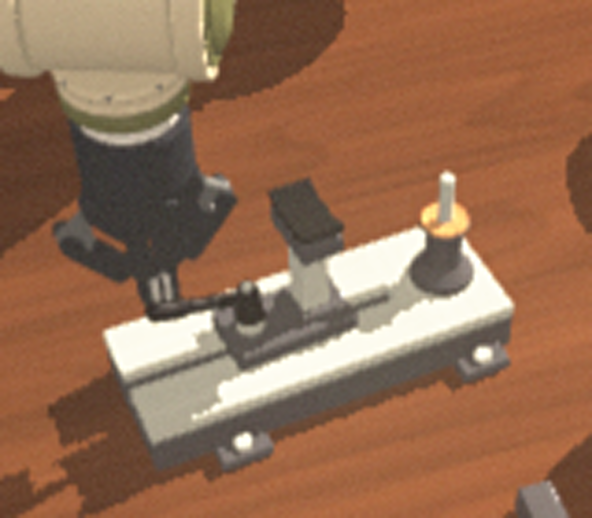

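The lever now points along the slot to the open end: stud at (250,300), tip at (155,313). Back off, rise, and go over the cradle.

>>> {"api": "arm_command", "payload": {"deltas": [-0.01,0,0,0,-0.01,0,0,0,0,0,0.025,0,0,0,0.025,0,0,0,0.025,0,0,0,0.025,0,0.003,0.0225,0,0,0.003,0.0225,0,0,0.003,0.0225,0,0,0.003,0.0225,0,0,0.003,0.0225,0,0,0,0,0,0,0,0,0,0]}}

```text
time_s: 5.9
ee_pos: [0.5653, 0.0101, 0.2054]
tcp_rot: [0.152, -3.138, 0.001]
wrist_force: [-0.2, 0.7, -0.0]
width: -0.0001
grasp_force: 0.0
```

>>> {"api": "arm_command", "payload": {"deltas": [0,0,0,0,0,0,0,0,0,0,0,0,0,0,-0.02,0,0,0,-0.02,0,0,0,-0.02,0,0,0,-0.017,0,0,0,-0.01,0,0,0,0,0,0,0,0,0], "grip": 0.065}}

```text
time_s: 6.9
ee_pos: [0.5663, 0.0101, 0.1189]
tcp_rot: [-0.15, 3.137, -0.0]
wrist_force: [0.0, -0.3, 0.9]
width: 0.0652
grasp_force: 0.0
```

>>> {"api": "arm_command", "payload": {"deltas": [0,0,0,0,0,0,0,0,0,0,0,0,0,0,0,0,0,0,0,0,0,0,0,0,0,0,0,0,0,0,0,0], "grip": 0.02, "newtons": 70}}

```text
time_s: 7.7
ee_pos: [0.5663, 0.0103, 0.1192]
tcp_rot: [-0.151, 3.136, -0.001]
wrist_force: [-0.7, 0.6, 5.9]
width: 0.0335
grasp_force: 68.7
```

```bash
python3 - <<'E'
from h import *
b=snap('scene','s3.png')
cv2.imwrite('pics/s3c.png',cv2.resize(cv2.cvtColor(b[80:240,160:320],4),None,fx=3.7,fy=3.7,interpolation=cv2.INTER_CUBIC))
E
```

```text
(no output)
```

View pics/s3c.png

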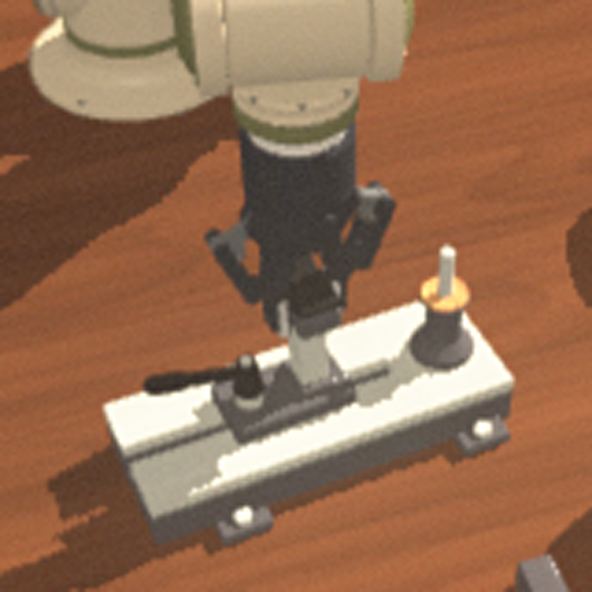

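The gripper holds the cradle at 33.5 mm opening, and the lever is slack along the slot. Slide along the slot, checking force.

>>> {"api": "arm_command", "payload": {"deltas": [0.0004,-0.004,0,0,0.0005,-0.005,0,0,0.0006,-0.006,0,0,0.0006,-0.006,0,0,0.0006,-0.006,0,0,0.0006,-0.006,0,0,0.0006,-0.006,0,0,0.0006,-0.006,0,0]}}

```text
time_s: 8.55
ee_pos: [0.5707, -0.0341, 0.1192]
tcp_rot: [-0.151, 3.136, 0.001]
wrist_force: [-1.4, 5.6, 7.1]
width: 0.0332
grasp_force: 69.7
```

>>> {"api": "arm_command", "payload": {"deltas": [0.0009,-0.009,0,0,0.0009,-0.009,0,0,0.0009,-0.009,0,0,0.0009,-0.009,0,0,0.0009,-0.009,0,0,0.0009,-0.009,0,0,0.0009,-0.009,0,0,0.0009,-0.009,0,0,0,0,0,0]}}

```text
time_s: 9.45
ee_pos: [0.5781, -0.1073, 0.1192]
tcp_rot: [-0.15, 3.136, -0.001]
wrist_force: [-0.4, -0.3, 5.5]
width: 0.0334
grasp_force: 69.7
```

>>> {"api": "arm_command", "payload": {"deltas": [0.0009,-0.009,0,0,0.0009,-0.009,0,0,0.0009,-0.009,0,0,0.0009,-0.009,0,0,0.0009,-0.009,0,0,0.0009,-0.009,0,0,0.0009,-0.009,0,0,0.0009,-0.009,0,0,0,0,0,0,0,0,0,0]}}

```text
time_s: 10.45
ee_pos: [0.5842, -0.1786, 0.1172]
tcp_rot: [0.15, -3.136, -0.002]
wrist_force: [-0.3, 0.1, -8.7]
width: 0.0334
grasp_force: 69.8
```

```bash
python3 - <<'E'
from h import *
b=snap('scene','s4.png')
cv2.imwrite('pics/s4c.png',cv2.resize(cv2.cvtColor(b[80:260,60:320],4),None,fx=3,fy=3,interpolation=cv2.INTER_CUBIC))
E
```

```text
(no output)
```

View pics/s4c.png

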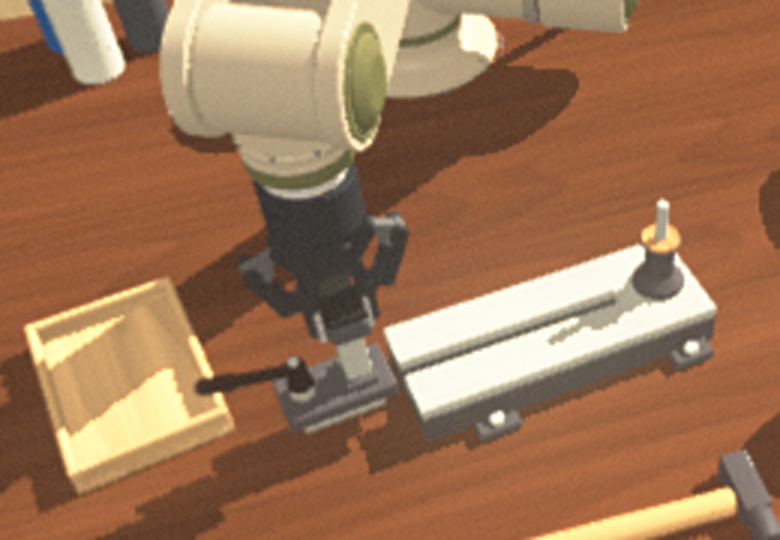

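The rest is out of the slot, hanging upright and clear of the bed at (340,380). Lift it and carry it over the tray.

>>> {"api": "arm_command", "payload": {"deltas": [0,-0.003,0.015,0,0,0,0.02,0,0,0,0.02,0,-0.011,-0.018,0,0.51,-0.011,-0.018,0,0.51,-0.011,-0.018,0,0.51,-0.011,-0.018,0,0.51,-0.011,-0.018,0,0.51,-0.011,-0.018,0,0.51,-0.011,-0.018,0,0.51,-0.011,-0.018,0,0.51,-0.011,-0.018,0,0.51,-0.011,-0.018,0,0.51,0,0,0,0,0,0,0,0,0,0,0,0]}}

```text
time_s: 12.1
ee_pos: [0.4751, -0.3609, 0.1731]
tcp_rot: [0.291, -3.128, -0.001]
wrist_force: [0.3, -1.4, -8.5]
width: 0.0335
grasp_force: 70.9
```

```bash
python3 - <<'E'
from h import *
b=snap('scene','s5.png');a=snap('top','t5.png')
A=cv2.resize(a[170:290,320:440],(400,400),interpolation=cv2.INTER_CUBIC)
B=cv2.resize(b[120:260,40:180],(400,400),interpolation=cv2.INTER_CUBIC)
cv2.imwrite('pics/c5.png',cv2.cvtColor(np.hstack([A,B]),4))
E
```

```text
(no output)
```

View pics/c5.png

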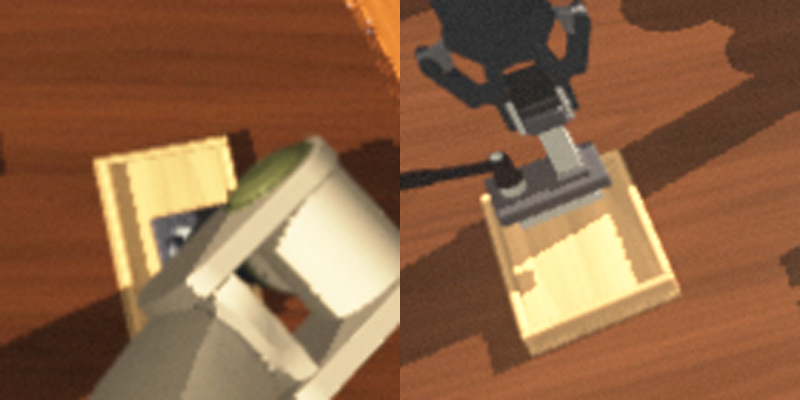

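```bash
python3 - <<'E'
from h import *
t=np.radians(10.6);R=np.array([[np.cos(t),-np.sin(t)],[np.sin(t),np.cos(t)]])
f=lambda u,v,z:at('top',320+u*.3-.35,170+v*.3-.35,z)[:2]
p=f(152,215,.114);k=f(95,160,.03);k2=f(228,137,.03)
print('base',p-R@[.028,.05],'tray',k-R@[.1,.07],k2-R@[.1,-.07])
g=lambda u,v,z:at('scene',40+u*.35-.35,120+v*.35-.35,z)[:2]
print(g(131,352,.03)-R@[.1,-.07],g(280,290,.03)-R@[.1,.07],g(220,152,.03)-R@[-.1,.07])
E
```

```text
base [ 0.48031395 -0.38381054] tray [ 0.47350407 -0.38168981] [ 0.47352084 -0.38838378]
[ 0.49698368 -0.37691766] [ 0.49719436 -0.38109753] [ 0.48628402 -0.38161479]
```

Base and tray centres agree within about 10 mm. Lower it.

>>> {"api": "arm_command", "payload": {"deltas": [0,0,-0.015,0,0,0,-0.015,0,0,0,-0.015,0,0,0,-0.01,0,0,0,-0.006,0,0,0,-0.004,0,0,0,0,0,0,0,0,0]}}

```text
time_s: 13.0
ee_pos: [0.475, -0.3619, 0.1089]
tcp_rot: [-0.29, 3.128, -0.001]
wrist_force: [0.1, 0.5, -7.4]
width: 0.0335
grasp_force: 70.9
```

>>> {"api": "arm_command", "payload": {"deltas": [0,0,-0.002,0,0,0,-0.001,0,0,0,0,0,0,0,0,0]}}

```text
time_s: 13.4
ee_pos: [0.4748, -0.3617, 0.1054]
tcp_rot: [-0.29, 3.128, -0.0]
wrist_force: [0.9, -0.2, -8.6]
width: 0.0336
grasp_force: 70.9
```

>>> {"api": "arm_command", "payload": {"deltas": [0,0,-0.001,0,0,0,-0.001,0,0,0,0,0,0,0,0,0]}}

```text
time_s: 13.8
ee_pos: [0.4748, -0.3617, 0.1033]
tcp_rot: [-0.29, 3.128, -0.0]
wrist_force: [-0.4, 0.2, -8.0]
width: 0.0332
grasp_force: 70.9
```

>>> {"api": "arm_command", "payload": {"deltas": [0,0,-0.001,0,0,0,0,0,0,0,0,0]}}

```text
time_s: 14.1
ee_pos: [0.4749, -0.3617, 0.1032]
tcp_rot: [-0.29, 3.128, -0.001]
wrist_force: [-2.8, 4.2, 3.9]
width: 0.0334
grasp_force: 71.8
```

It touches down at the height expected. Release and withdraw.

>>> {"api": "arm_command", "payload": {"deltas": [0,0,0,0,0,0,0,0,0,0,0,0,0,0,0,0,0,0,0,0], "grip": 0.055}}

```text
time_s: 14.6
ee_pos: [0.4749, -0.3619, 0.1023]
tcp_rot: [-0.29, 3.128, -0.0]
wrist_force: [0.2, 1.1, 0.0]
width: 0.0547
grasp_force: 0.0
```

>>> {"api": "arm_command", "payload": {"deltas": [0,0,0.01,0,0,0,0.015,0,0,0,0.02,0,0,0,0.03,0,0,0,0.03,0,0,0,0.03,0,-0.03,0.03,0.01,0,-0.03,0.03,0,0,-0.03,0.03,0,0,0,0.03,0,0,0,0,0,0,0,0,0,0]}}

```text
time_s: 15.8
ee_pos: [0.3851, -0.2418, 0.2482]
tcp_rot: [-0.291, 3.127, -0.002]
wrist_force: [-0.2, 0.6, 0.6]
width: 0.0544
grasp_force: 0.0
```

```bash
python3 - <<'E'
from h import *
b=snap('scene','s6.png');a=snap('top','t6.png')
A=cv2.resize(a[170:290,320:440],(400,400),interpolation=cv2.INTER_CUBIC)
B=cv2.resize(b[120:260,40:180],(400,400),interpolation=cv2.INTER_CUBIC)
cv2.imwrite('pics/c6.png',cv2.cvtColor(np.hstack([A,B]),4))
E
```

```text
(no output)
```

View pics/c6.png

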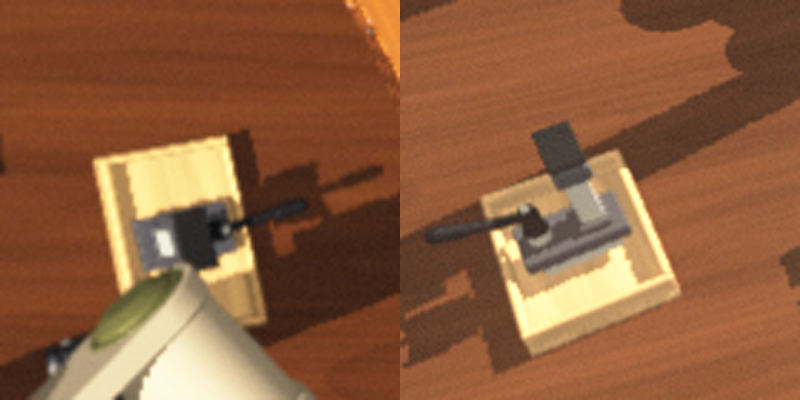

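The rest stands in the tray: cradle at (195,238) in the top crop, base inside the walls. One numeric check for tilt, then hand in.

```bash
python3 - <<'E'
from h import *
print(at('top',320+195*.3-.35,170+238*.3-.35,.146), at('scene',40+160*.35-.35,120+147*.35-.35,.146))
print(arm.sign_off())
E
```

```text
[ 0.47604889 -0.36116567  0.146     ] [ 0.48070907 -0.35880339  0.146     ]
the job is handed in; nothing more can be done
None
```

I took the toe rest off the jack and handed the job in at about 16 s; it stands upright inside the tray, let go, with its cradle within about 6 mm of the planned spot, and the judge's result was not shown.

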